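# Check the sample jar's seal and log it

### The arm

A 6-joint arm with a two-finger parallel gripper is mounted at the origin on the work surface. World frame = base frame: x ahead of the robot, y to its left, z up, the work surface at z = 0. Lengths are in m, angles in rad, forces in N, time in s.
With the tool pointing down it reaches from about 0.35 to 0.775 m from the base axis. Payload 7.3 kg.
Tool frame: the origin (TCP) lies between the finger pads; the fingertips stand 8 mm ahead of it and the grasp point (between the pads) lies 11 mm behind it (robot.nose_length is the distance from the TCP to the fingertips, in m); z points along the fingers, y is the line along which they close (so a half turn about z gives the same grasp; the last joint's range is limited). The gripper opens to 92 mm and grips with 3 to 60 N. Pads are 19 mm wide; open, the fingers measure 130 mm over their backs; the gripper's body (75 mm by 190 mm) begins 47 mm behind the grasp point.
Start: joints at [-1.415, 0.342, 1.524, -0, 1.275, -0.146], TCP at [0.156, -0.501, 0.235] pointing down, gripper open.
Joint ranges: [-2.53, 2.53], [-0.77, 2.02], [0.04, 2.7], [-1, 4.14], [0.28, 2.66], [-3.11, 3.11]. Speed limits (rad/s): [2.57, 2.57, 3.14, 3.14, 3.14, 3.14].

### API

Orientations are given as [roll, pitch, yaw] about the fixed x, y, z axes, in that order (R = Rz(yaw) Ry(pitch) Rx(roll)).
In Python, from cell import robot gives the robot as it stands. The module is installed in compiled form; this text tells all that it offers.
- The arm moves only by the shell command python3 -m jog 'ROWS' [FORCE]. ROWS is JSON, a list that holds one entry, the list of rows, each a list of 5 numbers: the gripper's target within -1 to 1 (fully open at 1, half-way at 0, shut at -1), then the shift along the tool's x, y, z in m, then the turn about the tool's z in rad. A call has 1 to 5 rows; each row is the pose to reach, as a shift and turn from the pose commanded when the call began, along the tool's axes at that moment; what a row does not reach only later rows make up. A row lasts 1/12 s, in which the tool goes at most 41.7 mm and 7.16 degrees, less where a joint would pass 70% of its speed; a pose out of reach is approached as far as the arm can. A call with a gripper value outside its range is refused whole. The fingers move at their own pace and stop on an object; FORCE is the grip in N (left out, the last holds). Time passes only in rows, so rows that repeat a pose let the fingers close. It gives the time, the measured TCP pose, the force, the opening and the grip force at its end, in the units of the state.
- robot.observe(): the state, without advancing time (a new reading comes with each control period).
- robot.read_camera(name): name is "scene" or "top" or "wrist"; returns the picture (400x640x3 uint8, red, green, blue); there is no depth.
- robot.camera_model(name): a dict with "camera_matrix" (3x3 intrinsics, pixels), "dist_coeffs" ([k1, k2, p1, p2, k3] as OpenCV has them; the pictures are not rectified), "position" and "attitude" of the camera in the world; the wrist camera has in their place "mount" (4x4, takes a point from camera to tool coordinates, whose origin is the TCP and whose axes are the flange's). Camera axes: x right, y down, z forward; pixel columns grow to the right and rows downward; lengths in m; the calibration is good to about 2 mm. A picture is of the moment at which its call begins: read the wrist's pose just before it. camera_model takes no time and is no camera call.
- robot.hand_in(): hands the job in; it is judged then, once.
The state is a dict: "time": time; "qpos": joint angles; "qvel": joint speeds; "joint_efforts": joint torques, N m; "tool_pos": TCP position; "tool_rot": TCP orientation; "contact_force": force on the tool from outside, world axes, zero at the start; "torque": the same for the moment, N m; "opening": finger opening in m; "grip_force": force on a finger pad.
Only numpy, scipy, OpenCV 4.12 (cv2) and the standard library are available. Lean on these libraries where they do the work, as an engineer would, in place of code of your own. Each camera call takes 0.05 s, during which the arm holds its last target. There are 200 camera calls.

### The job

Check the seal of the jar with the red lid: with the fingertips, gently press the raised safety button in the middle of its lid all the way down, keep it down for half a second and let it spring back. Then press the green key of the tally counter all the way down and let it go, to log the jar as checked. Do not touch the other jars or the counter with the red key, do not lift or shift any jar, and finish clear of everything.

Things in the scene. Friction and masses are not known exactly. Their poses are not given: they have to be found in the camera images.
- red_jar: The sample jar: the only one with a red lid (white safety button). Closed round food jar, 64 mm in diameter; screw lid 58 mm in diameter with its flat top 95 mm above the jar's foot, and in the middle a safety button 28 mm in diameter standing 5 mm above the lid. About 0.3 kg, standing loose on the tray. Origin: centre of its underside; z up along its axis. Its button is the one to press.
- red_dome_top (a point): Centre of the top face of the red-lidded jar's safety button (at rest 100 mm above the jar's foot, 106 mm above the table).
- red_dome (a joint): How far the red-lidded jar's safety button is pushed down into the lid, m: 0 = up, 0.004 = fully down. A spring pushes it back up: force grows evenly from 0 to 5 N over the 4 mm; then it is solid.
- white_jar_a: Bystander with a white lid (brass button). Closed round food jar, 64 mm in diameter; screw lid 58 mm in diameter with its flat top 95 mm above the jar's foot, and in the middle a safety button 28 mm in diameter standing 5 mm above the lid. About 0.3 kg, standing loose on the tray. Origin: centre of its underside; z up along its axis. 
- white_jar_b: Second bystander with a white lid (brass button). Closed round food jar, 64 mm in diameter; screw lid 58 mm in diameter with its flat top 95 mm above the jar's foot, and in the middle a safety button 28 mm in diameter standing 5 mm above the lid. About 0.3 kg, standing loose on the tray. Origin: centre of its underside; z up along its axis. 
- gold_jar: Bystander with a brass-coloured lid (white button). Closed round food jar, 64 mm in diameter; screw lid 58 mm in diameter with its flat top 95 mm above the jar's foot, and in the middle a safety button 28 mm in diameter standing 5 mm above the lid. About 0.3 kg, standing loose on the tray. Origin: centre of its underside; z up along its axis. 
- tray: Flat aluminium tray 250 x 250 mm, its floor 6 mm above the table, rim 10 mm high; fixed. Origin: centre of its underside, x and y along its sides. The four jars stand on it in two rows of two, at least 35 mm apart.
- green_counter: Tally counter with the green key: grey housing 60 x 60 x 35 mm, fixed to the table. Origin: centre of its underside. A round key 30 mm in diameter stands 10 mm above its top (key top 45 mm above the table), 6 mm from the centre towards the housing's +x side.
- green_key_top (a point): Centre of the top face of the green key.
- green_key (a joint): How far the green key is pushed down, m: 0 = up, 0.005 = fully down. Springs back; force grows evenly from 0 to 5 N over the 5 mm, then it is solid.
- red_counter: Tally counter with the red key, to be left alone: grey housing 60 x 60 x 35 mm, fixed to the table. Origin: centre of its underside. A round key 30 mm in diameter stands 10 mm above its top (key top 45 mm above the table), 6 mm from the centre towards the housing's +x side.

How it is judged:
On the way, in this order (a step that is already met when the one before it is completed fails the run):
1. the fingertips hold the red-lidded jar's safety button down (at least 2.5 of its 4 mm) for 0.3 s (value of joint red_dome above 0.0025 m and contact force between the fingers and red_jar above 0.5 N), for 0.3 s.
2. the safety button is let go and springs back up (value of joint red_dome below 0.001 m and contact force between the fingers and red_jar below 0.1 N), for 0.1 s.
3. the fingertips press the green key down (at least 3 of its 5 mm) (value of joint green_key above 0.003 m and contact force between the fingers and green_counter above 0.5 N), for 0.05 s.
At the end, for the whole second after the job is handed in: The safety button and the green key have sprung back (within 1 mm of fully up), and all four jars stand upright (within 0.05 rad), at rest, within 15 mm of where they began (value of joint each of red_dome, green_key below 0.001 m and distance of each of red_jar, white_jar_a, white_jar_b, gold_jar from where it was at the start of the episode below 0.015 m and angle between each of red_jar, white_jar_a, white_jar_b, gold_jar's own z axis and vertical below 0.05 rad and linear speed of each of red_jar, white_jar_a, white_jar_b, gold_jar below 0.02 m/s); the robot touches nothing.
It fails at once if another jar is touched (contact force between any of the fingers, the arm and white_jar_a above 0.5 N or contact force between any of the fingers, the arm and white_jar_b above 0.5 N or contact force between any of the fingers, the arm and gold_jar above 0.5 N).
It fails at once if the counter with the red key is touched (contact force between any of the fingers, the arm and red_counter above 0.5 N).
It fails at once if a jar is shifted by more than 15 mm, lifted more than 5 mm off the tray or tipped by more than 0.15 rad (distance of any of red_jar, white_jar_a, white_jar_b, gold_jar from where it was at the start of the episode above 0.015 m or height (world z) of any of red_jar, white_jar_a, white_jar_b, gold_jar above 0.011 m or angle between any of red_jar, white_jar_a, white_jar_b, gold_jar's own z axis and vertical above 0.15 rad).
It fails at once if the red-lidded jar or the green-key counter is pressed with more than 25 N (contact force between any of the fingers, the arm and red_jar above 25 N or contact force between any of the fingers, the arm and green_counter above 25 N).
It also fails if it takes over 43 s, if anything falls off the work surface, if the arm or the gripper's body presses on something with over 40 N, if the wrist force passes 120 N, or if a joint passes its speed limit or range.

## Working session

There is one attempt and no reset: what is moved stays moved. The work goes in short steps, Python scripts to look and compute and a shell command to move; the robot and the scene stay as the last step left them, time stands still between calls to the robot, and variables do not carry over. Pictures are saved under pics/ and viewed, at most 10 in all, crops included, and the job is handed in when it is done.

```bash
mkdir -p pics
python3 - <<'E'
from cell import robot
import cv2,numpy as np
s=robot.observe();print(s['time'],s['tool_pos'],s['tool_rot'],s['opening'],robot.nose_length)
for n in("top","scene"):
    im=robot.read_camera(n);cv2.imwrite(f"pics/{n}.png",im[:,:,::-1])
m=robot.camera_model("top");print(m)
E
```

```text
0.0 [ 0.15598944 -0.50084562  0.23404672] [-3.14003533e+00 -2.12567027e-04  3.01811479e-01] 0.09164860235417228 0.008
{'camera_matrix': array([[371.72022728,   0.        , 319.12874415],
       [  0.        , 371.72022728, 204.10540754],
       [  0.        ,   0.        ,   1.        ]]), 'dist_coeffs': array([0.01173954, 0.        , 0.        , 0.        , 0.        ]), 'position': array([ 0.48930678, -0.0345878 ,  0.85691833]), 'attitude': array([-3.07053511,  0.00317344, -1.54082173])}
```

View pics/top.png

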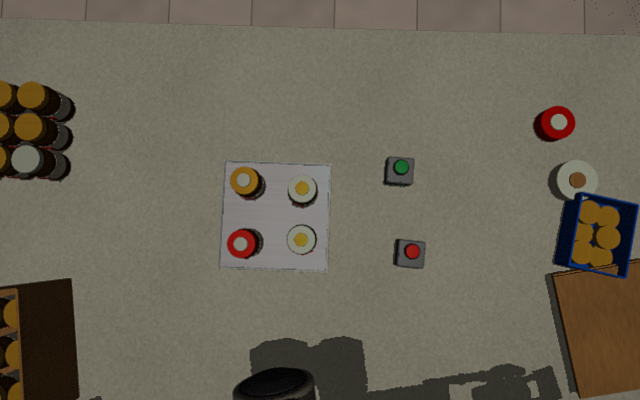

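View pics/scene.png

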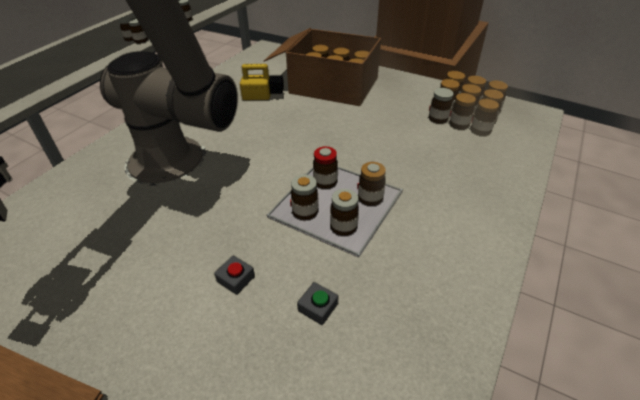

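The top view shows the tray with the red lid at (241,244), brass lid at (245,181) and white lids at (302,190) and (301,240). The green key is at (401,167) and the red key at (412,252). The red jar at (557,123) is off the tray, so it isn't the sample. The scene view shows the same layout.

```bash
cat > h.py <<'E'
from cell import robot
import cv2,numpy as np
from scipy.spatial.transform import Rotation as R
def pose(n):
    m=robot.camera_model(n)
    if n!="wrist": return m,R.from_euler('xyz',m['attitude']).as_matrix(),np.array(m['position'])
    s=robot.observe();Rt=R.from_euler('xyz',s['tool_rot']).as_matrix();M=np.array(m['mount'])
    return m,Rt@M[:3,:3],Rt@M[:3,3]+s['tool_pos']
def cast(p,uv,z):
    m,Rc,t=p
    x=cv2.undistortPoints(np.array([[uv]],float),m['camera_matrix'],m['dist_coeffs'])[0,0]
    d=Rc@np.array([x[0],x[1],1]);return t+d*(z-t[2])/d[2]
def blobs(im,kind,amin=30):
    h,s,v=cv2.split(cv2.cvtColor(im,cv2.COLOR_RGB2HSV))
    if kind=='red': m=((h<5)|(h>174))&(s>180)&(v>80)
    if kind=='green': m=(h>45)&(h<85)&(s>120)&(v>50)
    c,_=cv2.findContours(m.astype('uint8')*255,cv2.RETR_EXTERNAL,cv2.CHAIN_APPROX_NONE)
    return [(cv2.minEnclosingCircle(k),cv2.boundingRect(k)) for k in c if cv2.contourArea(k)>amin]
def toolshift(p):
    s=robot.observe();return R.from_euler('xyz',s['tool_rot']).as_matrix().T@(np.array(p)-s['tool_pos'])
E
python3 - <<'E'
from h import *
for n in('top','scene'):
    p=pose(n);im=cv2.imread(f'pics/{n}.png')[:,:,::-1].copy()
    for k,zs in(('red',(.101,.045)),('green',(.045,))):
        for (c,r),b in blobs(im,k):
            print(n,k,np.round(c),round(r,1),b,[np.round(cast(p,(b[0]+b[2]/2-.5,b[1]+b[3]/2-.5),z)[:2],4) for z in zs])
E
```

```text
top red [412. 251.] 6.7 (406, 245, 13, 13) [array([ 0.4538, -0.2207]), array([ 0.4512, -0.2345])]
top red [241. 243.] 14.2 (227, 229, 28, 29) [array([0.4594, 0.1261]), array([0.4572, 0.138 ])]
top red [558. 122.] 17.0 (541, 106, 34, 33) [array([ 0.7267, -0.5154]), array([ 0.7443, -0.551 ])]
top green [401. 166.] 6.8 (395, 160, 13, 14) [array([ 0.6354, -0.208 ])]
scene red [234. 268.] 7.0 (228, 263, 14, 12) [array([ 0.4866, -0.2635]), array([ 0.452 , -0.2342])]
scene red [325. 154.] 10.3 (315, 148, 21, 13) [array([0.4609, 0.1241]), array([0.4239, 0.1896])]
scene green [320. 297.] 7.4 (313, 291, 15, 13) [array([ 0.636, -0.207])]
```

```bash
python3 -m jog '[[[-1,0.036,-0.0195,0,0],[-1,0.072,-0.039,0,0],[-1,0.108,-0.0585,0,0],[-1,0.144,-0.078,0,0],[-1,0.18,-0.0975,0,0]]]' 10
python3 -m jog '[[[-1,0.036,-0.0195,0,0],[-1,0.072,-0.039,0,0],[-1,0.108,-0.0585,0,0],[-1,0.144,-0.078,0,0],[-1,0.18,-0.0975,0,0]]]'
python3 -c "
from h import *
print(toolshift([.459,.126,.234]))"
```

```text
time: 0.52
tool_pos: [0.2997, -0.353, 0.2345]
tool_rot: [-3.141, 0.0, 0.301]
contact_force: [1.2, -0.3, 0.1]
opening: 0.0633
grip_force: 0.0
time: 0.93
tool_pos: [0.4428, -0.2062, 0.2346]
tool_rot: [-3.141, 0.0, 0.302]
contact_force: [-0.1, -1.4, 0.4]
opening: 0.03
grip_force: 0.0
[ 0.11423716 -0.31240378  0.00058199]
```

```bash
python3 -m jog '[[[-1,0.013,-0.0375,0,0],[-1,0.026,-0.075,0,0],[-1,0.039,-0.1125,0,0],[-1,0.052,-0.15,0,0],[-1,0.065,-0.1875,0,0]]]'
python3 -m jog '[[[-1,0.012,-0.031,0,0],[-1,0.024,-0.062,0,0],[-1,0.037,-0.094,0,0],[-1,0.049,-0.125,0,0],[-1,0.049,-0.125,0,0]]]'
python3 - <<'E'
from h import *
p=pose('wrist');im=robot.read_camera('wrist');cv2.imwrite('pics/w1.png',im[:,:,::-1])
for (c,r),b in blobs(im,'red'): print(np.round(c,1),round(r,1),b,cast(p,c,.101))
print(toolshift([.459,.126,.114]))
E
```

```text
time: 1.35
tool_pos: [0.4476, -0.0078, 0.2345]
tool_rot: [-3.141, 0.001, 0.302]
contact_force: [0.2, -0.3, -0.1]
opening: 0.0011
grip_force: 0.0
time: 1.77
tool_pos: [0.4574, 0.1289, 0.2344]
tool_rot: [-3.14, -0.0, 0.306]
contact_force: [-0.2, -1.1, -0.9]
opening: 0.0002
grip_force: 0.0
[0.00149745 0.00107687 0.12026953]
```

View pics/w1.png

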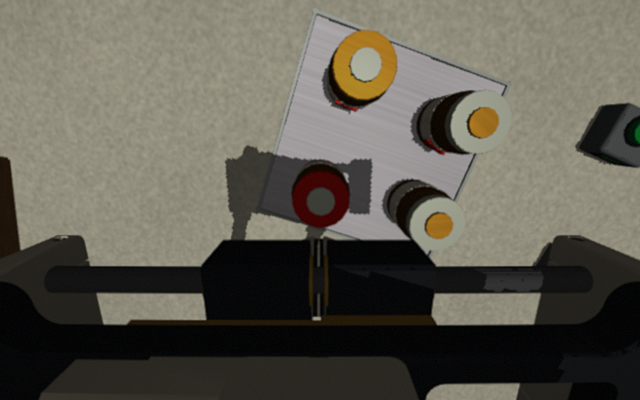

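The wrist view shows the red lid in shadow, centred at about (321,195), with its white button at (320,201) just ahead of the closed fingers. I'll cast both.

Run:
```python
from h import *
im=cv2.imread('pics/w1.png');h,s,v=cv2.split(cv2.cvtColor(im,cv2.COLOR_BGR2HSV))
p=pose('wrist')
m=((s<120)&(v>60)).astype('uint8');m2=np.zeros_like(m);cv2.circle(m2,(320,201),20,1,-1)
n,l,st,ce=cv2.connectedComponentsWithStats(m&m2);k=l[201,320];print(st[k],ce[k]);t=cast(p,ce[k],.106);print(t)
print(toolshift([t[0],t[1],.114]),toolshift([.459,.126,.114]))
```

```text
[308 189  26  25 344] [320.19476744 199.76744186]
[0.46075436 0.12681487 0.106     ]
[0.00341592 0.00082938 0.12026818] [0.00149745 0.00107687 0.12026953]
```

```bash
python3 -m jog '[[[-1,0.0025,0.001,0.035,0],[-1,0.0025,0.001,0.07,0],[-1,0.0025,0.001,0.095,0],[-1,0.0025,0.001,0.108,0],[-1,0.0025,0.001,0.108,0]]]'
python3 -m jog '[[[-1,0,0,0.003,0],[-1,0,0,0.006,0],[-1,0,0,0.009,0],[-1,0,0,0.011,0],[-1,0,0,0.011,0]]]'
```

```text
time: 2.23
tool_pos: [0.4583, 0.1225, 0.1237]
tool_rot: [-3.141, 0.007, 0.301]
contact_force: [-0.3, -0.7, 0.7]
opening: 0.0005
grip_force: 0.0
time: 2.65
tool_pos: [0.4606, 0.1239, 0.1159]
tool_rot: [3.141, -0.001, 0.302]
contact_force: [-0.4, -0.6, -0.4]
opening: 0.0004
grip_force: 0.0
```

```bash
python3 -m jog '[[[-1,0,-0.002,0,0],[-1,0,-0.002,0.001,0],[-1,0,-0.002,0.002,0],[-1,0,-0.002,0.003,0],[-1,0,-0.002,0.003,0]]]'
python3 -m jog '[[[-1,0,0,0.0005,0],[-1,0,0,0.001,0],[-1,0,0,0.0015,0],[-1,0,0,0.0015,0],[-1,0,0,0.0015,0]]]'
```

```text
time: 3.07
tool_pos: [0.46, 0.126, 0.1127]
tool_rot: [-3.142, -0.0, 0.302]
contact_force: [0.2, 0.2, 1.7]
opening: 0.0006
grip_force: 0.9
time: 3.48
tool_pos: [0.46, 0.126, 0.1113]
tool_rot: [3.142, -0.0, 0.302]
contact_force: [-0.2, 1.2, 3.8]
opening: 0.0007
grip_force: 1.8
```

```bash
python3 -m jog '[[[-1,0,0,0.0005,0],[-1,0,0,0.001,0],[-1,0,0,0.001,0],[-1,0,0,0.001,0],[-1,0,0,0.001,0]]]'
python3 -m jog '[[[-1,0,0,0.0003,0],[-1,0,0,0.0006,0],[-1,0,0,0.0006,0],[-1,0,0,0.0006,0],[-1,0,0,0.0006,0]]]'
```

```text
time: 3.9
tool_pos: [0.46, 0.1259, 0.1103]
tool_rot: [3.141, -0.0, 0.302]
contact_force: [-1.0, 1.7, 4.7]
opening: 0.0002
grip_force: 2.4
time: 4.32
tool_pos: [0.4601, 0.126, 0.1102]
tool_rot: [3.141, -0.001, 0.302]
contact_force: [-1.2, 1.4, 10.0]
opening: 0.0001
grip_force: 5.0
```

Bottomed out: the tool has stopped sinking and the force is 10 N. I'll hold for another 0.8 s, then release.

```bash
python3 -m jog '[[[-1,0,0,0,0],[-1,0,0,0,0],[-1,0,0,0,0],[-1,0,0,0,0],[-1,0,0,0,0]]]'
python3 -m jog '[[[-1,0,0,0,0],[-1,0,0,0,0],[-1,0,0,0,0],[-1,0,0,0,0],[-1,0,0,-0.001,0]]]'
python3 -m jog '[[[-1,0,0,-0.002,0],[-1,0,0,-0.005,0],[-1,0,0,-0.01,0],[-1,0,0,-0.02,0],[-1,0,0,-0.03,0]]]'
python3 -m jog '[[[-1,0,0,-0.02,0],[-1,0,0,-0.04,0],[-1,0,0,-0.06,0],[-1,0,0,-0.06,0],[-1,0,0,-0.06,0]]]'
python3 - <<'E'
from h import *
print(toolshift([.6355,-.2075,.2]))
im=robot.read_camera('top');cv2.imwrite('pics/t2.png',im[130:300,180:460,::-1].repeat(2,0).repeat(2,1))
E
```

```text
time: 4.73
tool_pos: [0.4601, 0.1259, 0.1102]
tool_rot: [3.141, -0.001, 0.302]
contact_force: [-2.2, 2.5, 10.7]
opening: 0.0007
grip_force: 5.0
time: 5.15
tool_pos: [0.46, 0.1259, 0.1108]
tool_rot: [3.141, -0.001, 0.302]
contact_force: [0.5, 1.8, 4.1]
opening: 0.0004
grip_force: 2.1
time: 5.57
tool_pos: [0.4593, 0.1256, 0.1405]
tool_rot: [3.142, 0.002, 0.302]
contact_force: [-0.3, -0.3, -0.7]
opening: 0.0007
grip_force: 0.0
time: 5.98
tool_pos: [0.4601, 0.1257, 0.2012]
tool_rot: [3.141, -0.001, 0.302]
contact_force: [-0.5, -0.7, -0.5]
opening: 0.0005
grip_force: 0.0
[0.06846144 0.37024793 0.00158763]
```

```bash
python3 -m jog '[[[-1,0.007,0.039,0,0],[-1,0.014,0.078,0,0],[-1,0.021,0.117,0,0],[-1,0.028,0.156,0,0],[-1,0.035,0.195,0,0]]]'
python3 -m jog '[[[-1,0.0085,0.044,0,0],[-1,0.017,0.0875,0,0],[-1,0.025,0.131,0,0],[-1,0.0335,0.175,0,0],[-1,0.0335,0.175,0,0]]]'
python3 -m jog '[[[-1,0,0,0,0],[-1,0,0,0,0]]]'
python3 - <<'E'
from h import *
p=pose('wrist');im=robot.read_camera('wrist');cv2.imwrite('pics/w2.png',im[:,:,::-1])
for (c,r),b in blobs(im,'green'): print(np.round(c,1),round(r,1),b,cast(p,c,.045))
print(toolshift([.6355,-.2075,.053]))
E
```

```text
time: 6.45
tool_pos: [0.551, -0.0516, 0.199]
tool_rot: [-3.14, 0.003, 0.302]
contact_force: [0.8, 0.8, 0.5]
opening: 0.0002
grip_force: 0.0
time: 6.87
tool_pos: [0.6358, -0.2127, 0.1976]
tool_rot: [3.141, 0.002, 0.298]
contact_force: [-0.3, 1.0, -0.9]
opening: 0.0003
grip_force: 0.0
time: 7.03
tool_pos: [0.6344, -0.2071, 0.1983]
tool_rot: [-3.139, 0.003, 0.301]
contact_force: [-0.4, -0.3, -0.2]
opening: 0.0006
grip_force: 0.0
[0.00098094 0.00200712 0.14600578]
```

View pics/w2.png

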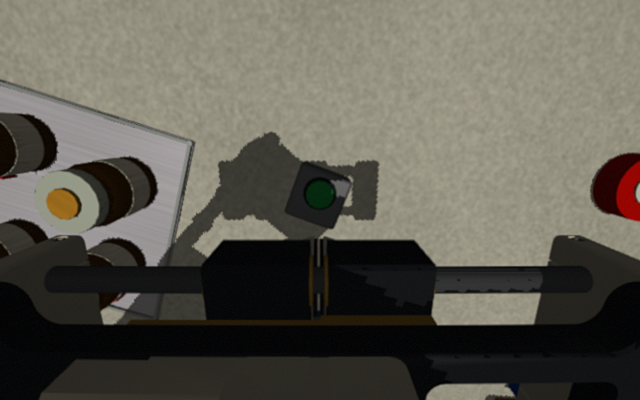

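The wrist view shows the green key at (320,194), in line with the fingers. The nearest jar is well to the left.

```bash
python3 - <<'E'
from h import *
t=cast(pose('wrist'),(320,194),.045);print(t,toolshift([*t[:2],.053]))
E
python3 -m jog '[[[-1,0.001,0.001,0.035,0],[-1,0.001,0.001,0.07,0],[-1,0.001,0.001,0.11,0],[-1,0.001,0.001,0.13,0],[-1,0.001,0.001,0.138,0]]]'
python3 -m jog '[[[-1,0,0,0,0],[-1,0,0,0.002,0],[-1,0,0,0.004,0],[-1,0,0,0.004,0],[-1,0,0,0.004,0]]]'
```

```text
[ 0.63749754 -0.20558342  0.045     ] [0.00345798 0.00077111 0.14600306]
time: 7.5
tool_pos: [0.6337, -0.2046, 0.0584]
tool_rot: [-3.136, 0.006, 0.304]
contact_force: [-0.1, 0.4, -0.8]
opening: 0.0006
grip_force: 0.0
time: 7.92
tool_pos: [0.6372, -0.2079, 0.0602]
tool_rot: [3.14, -0.002, 0.302]
contact_force: [0.3, -1.0, 0.8]
opening: 0.0001
grip_force: 0.0
```

```bash
python3 -m jog '[[[-1,0,0,0.003,0],[-1,0,0,0.006,0],[-1,0,0,0.008,0],[-1,0,0,0.009,0],[-1,0,0,0.009,0]]]'
python3 -m jog '[[[-1,0,0,0.001,0],[-1,0,0,0.002,0],[-1,0,0,0.0025,0],[-1,0,0,0.0025,0],[-1,0,0,0.0025,0]]]'
```

```text
time: 8.33
tool_pos: [0.6367, -0.2079, 0.0498]
tool_rot: [3.141, -0.0, 0.302]
contact_force: [-0.6, -0.6, 3.9]
opening: 0.0009
grip_force: 1.7
time: 8.75
tool_pos: [0.6368, -0.2079, 0.0483]
tool_rot: [3.141, -0.001, 0.302]
contact_force: [-1.1, 1.3, 9.5]
opening: 0.001
grip_force: 4.4
```

Key fully down: the tool is 4.7 mm below first contact and the force is 9.5 N, more than the 5 N spring. I'll release and retreat upwards.

```bash
python3 -m jog '[[[-1,0,0,0,0],[-1,0,0,-0.002,0],[-1,0,0,-0.006,0],[-1,0,0,-0.015,0],[-1,0,0,-0.03,0]]]'
python3 -m jog '[[[-1,0,0,-0.03,0],[-1,0,0,-0.06,0],[-1,0,0,-0.09,0],[-1,0,0,-0.12,0],[-1,0,0,-0.12,0]]]'
python3 -m jog '[[[-1,0,0,0,0],[-1,0,0,0,0],[-1,0,0,0,0],[-1,0,0,0,0],[-1,0,0,0,0]]]'
python3 - <<'E'
from h import *
im=robot.read_camera('scene');cv2.imwrite('pics/s2.png',im[:,:,::-1])
for (c,r),b in blobs(im,'red')+blobs(im,'green'): print(c,b)
E
```

```text
time: 9.17
tool_pos: [0.6352, -0.2071, 0.0757]
tool_rot: [-3.139, 0.003, 0.302]
contact_force: [0.6, -0.0, 0.5]
opening: 0.0006
grip_force: 0.0
time: 9.58
tool_pos: [0.6389, -0.2086, 0.2047]
tool_rot: [3.134, -0.008, 0.302]
contact_force: [0.9, 0.1, 1.6]
opening: 0.0008
grip_force: 0.0
time: 10.0
tool_pos: [0.6361, -0.2075, 0.1958]
tool_rot: [-3.14, 0.002, 0.302]
contact_force: [0.4, 0.2, 0.4]
opening: 0.0006
grip_force: 0.0
(234.5, 268.5) (228, 263, 14, 12)
```

View pics/s2.png

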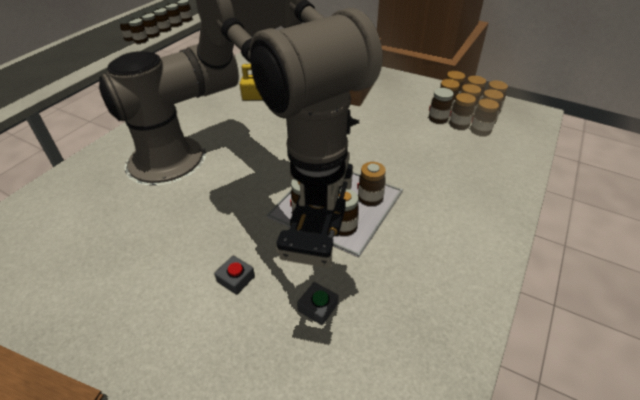

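The picture shows the gripper well above the counter, with the green key at (320,298) and the visible jars upright. The red jar is hidden behind the arm.

```bash
python3 -c "
from cell import robot
print(robot.hand_in())"
```

```text
the job is handed in; nothing more can be done
None
```

I pressed the red jar's safety button fully down (about 10 N), held it for more than half a second and released it, then pressed the green key fully down (9.5 N) and released it; I handed the job in at about 10 s with the arm clear of everything, but the hand-in gave no verdict and the arm hid the red jar in my last picture.

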